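# Swap the scent pods in the bedside diffuser

### The arm

A 7-joint arm with a two-finger parallel gripper is mounted at the origin on the work surface. World frame = base frame: x ahead of the robot, y to its left, z up, the work surface at z = 0. Lengths are in mm, angles in degrees, forces in N, time in s.
With the tool pointing down it reaches from about 350 to 900 mm from the base axis. Payload 19.9 kg.
Tool frame: the origin (TCP) lies midway between the tips of the shut fingers; the grasp point (between the pads) lies 19 mm behind it; y points along the fingers, z is the direction in which the jaws open and shut, and the axes are right-handed (so a half turn about y gives the same grasp; the last joint's range is limited). The gripper opens to 94 mm and grips with 3 to 60 N. Pads are 16 mm wide; open, the fingers measure 119 mm over their backs; the gripper's body (75 mm by 177 mm) begins 78 mm behind the grasp point.
Start: joints at [-2.378, 23.915, -0.59, 92.452, 0.269, 63.638, -3.037], TCP at [624.979, 0.002, 205.425] pointing down, gripper open.
Joint ranges: [-161.28, 161.28], [-22.2, 115.67], [-73.04, 71.86], [3.21, 147.25], [-68.34, 248.33], [10.77, 114.83], [-161.83, 161.83]. Speed limits (degrees/s): [108.29, 108.29, 136.94, 136.94, 172.46, 172.46, 172.46].

### API

Orientations are given as a 3x3 rotation matrix whose columns are the frame's x, y, z axes.
In Python, from cell import sense, imaging, env gives the robot as it stands. The module is installed in compiled form; this text tells all that it offers.
- The arm moves only by the shell command python3 -m crank 'ROWS' [OPENING]. ROWS is JSON, a list that holds one entry, the list of rows, each a list of 6 numbers: the shift along the tool's x, y, z in m, then the turn, a rotation vector about the tool's x, y, z in degrees. A call has 1 to 8 rows; each row is the pose to reach, as a shift and turn from the pose commanded when the call began, along the tool's axes at that moment; what a row does not reach only later rows make up. A row lasts 1/12 s, in which the tool goes at most 41.7 mm and 7.16 degrees, less where a joint would pass 70% of its speed; a pose out of reach is approached as far as the arm can. A call with a gripper value outside its range is refused whole. OPENING is the finger opening in m, from 0 to 0.094, set as the call begins (- or left out, the last holds). The fingers move at their own pace and stop on an object; the grip force is fixed at half the most. Time passes only in rows, so rows that repeat a pose let the fingers close. It gives the time, the measured TCP pose, the force and the opening at its end, in the units of the state.
- sense(): the state, without advancing time (a new reading comes with each control period).
- imaging.snapshot(name): name is "scene" or "side" or "wrist"; returns a dict with "pixels" (420x560x3 uint8, blue, green, red), "range_z" (420x560 float32, mm along the optical axis (not along the pixel's ray), 0 where there is no reading), "fx", "fy", "cx", "cy" (pixels), "R" (3x3) and "t" (3): a world point X has camera coordinates R X + t. Camera axes: x right, y down, z forward; pixel columns grow to the right and rows downward; lengths in mm; the calibration is good to about 2 mm. A picture is of the moment at which its call begins.
- env.close_job(): hands the job in, once; it reports no verdict.
The state is a dict: "time": time; "joint_positions": joint angles; "joint_vel": joint speeds; "joint_torque": joint torques, N m; "tcp_pos": TCP position; "tool_rot": TCP orientation; "wrist_force": force on the tool from outside, world axes, zero at the start; "torque": the same for the moment, N m; "gripper_width": finger opening in mm.
Only numpy, scipy, OpenCV 4.12 (cv2) and the standard library are available. Lean on these libraries where they do the work, as an engineer would, in place of code of your own. Each camera call takes 0.05 s, during which the arm holds its last target. There are 200 camera calls.

### The job

Change the pods in the three twist-lock diffuser bases on the nightstand: twist out the two spent charcoal pods and stand each upright in the middle of a small raised white coaster of its own, and fit every fresh coloured pod into a diffuser base of its own, pressing it down and turning it a quarter turn clockwise fully home so that it stays locked. Any pod may go in any free base, and a base may be left empty; leave everything else on the nightstand where it is.

Things in the scene. Friction and masses are not known exactly. Their poses are not given: they have to be found in the camera images.
- pod_1: Fresh yellow scent pod, loose, may be absent, 180 g; origin: centre of underside, z up. Barrel 48 mm diameter, 0-17 mm up; lugs at its foot along +x and -x, 14 mm wide, 0-7 mm up, reaching 34 mm from the axis; cap 76 mm diameter, 17-25 mm up; grip bar 60 mm along x (over the lugs), 16 mm thick along y, 25-59 mm up. Squares on the cap mark the lugs.
- pod_2: Fresh coral-red scent pod, same shape and frame as pod_1 (half a turn about z leaves it the same). Loose; may be absent.
- pod_3: Fresh lilac scent pod, same shape and frame as pod_1. Loose; may be absent.
- spent_1: Spent dark charcoal scent pod, same shape and frame as pod_1. It starts locked in one of the three bases. To take a pod out: press it down about 2 mm, turn it a quarter turn anticlockwise until its lugs are under the slots, and lift.
- spent_2: Spent dark charcoal scent pod, same as spent_1; also starts locked in one of the bases.
- socket_a: Diffuser base, fixed white block 100 x 100 x 46 mm; origin: centre of underside, z up. Its 6 mm top plate (40-46 mm up) has a hole for a pod's barrel (3 mm play all round) with two lug slots along +x and -x, 21 mm wide, reaching 38 mm from the axis (blue marks beyond them; red dots on the +y and -y sides: locked direction).
- socket_b: Diffuser base like socket_a. In each, a sprung steel disc (44 mm diameter, top 40 mm up when free, 0.7 N per mm) carries the pod's underside. To lock: lugs into slots, press until the underside is 29-32 mm up (at 29 the cap meets the plate; 6-8 N), then turn clockwise seen from above, a quarter turn, to the stops.
- socket_c: Diffuser base like socket_a. Locked, a pod's x lies along the base's y, and once released the spring holds the lugs under the plate with the pod's underside 33 mm up; a pod merely resting in the slots sits 37-38 mm up.
- stand_1: Fixed raised coaster: white ceramic disc 60 mm in diameter on a thin aluminium post with a round foot 84 mm wide; its flat top is 70 mm above the table. Origin: centre of its underside on the table, z up.
- stand_2: Fixed raised coaster, the same as stand_1.
- earbud_case: Bystander, leave alone: mint-green silicone earbud case, 65 x 50 x 28 mm; origin at the centre of its underside.
- jar: Bystander, leave alone: closed frosted glass jar with a silver lid, 60 mm diameter, 74 mm high; origin at the centre of its underside.
- remote: Bystander, leave alone: grey remote control lying flat, 150 x 42 x 18 mm; origin at the centre of its underside.
Mind the look-alikes: they are no part of the job. What is shaped like the spent_2 but turquoise is not meant.

How it is judged (in metres and radians):
At the end, for the whole second after the job is handed in: Each fresh pod locked in a base: within 6 mm of its axis, underside 25 to 36 mm up, lugs within 0.25 rad of the base's y axis, upright. Each charcoal pod on a coaster: within 15 mm of centre, underside within 4 mm of its top. Tilts under 0.08 rad, all at rest (under 0.02 m/s) (((horizontal distance between pod_1 and socket_a below 0.006 m and z of pod_1 in the frame of socket_a between 0.025 and 0.036 m and angle between the x axis of pod_1 and the y axis of socket_a, either way round below 0.25 rad) or (horizontal distance between pod_1 and socket_b below 0.006 m and z of pod_1 in the frame of socket_b between 0.025 and 0.036 m and angle between the x axis of pod_1 and the y axis of socket_b, either way round below 0.25 rad) or (horizontal distance between pod_1 and socket_c below 0.006 m and z of pod_1 in the frame of socket_c between 0.025 and 0.036 m and angle between the x axis of pod_1 and the y axis of socket_c, either way round below 0.25 rad)) and angle between each of pod_1, pod_2, pod_3, spent_1, spent_2's own z axis and vertical below 0.08 rad and linear speed of each of pod_1, pod_2, pod_3, spent_1, spent_2 below 0.02 m/s and ((horizontal distance between pod_2 and socket_a below 0.006 m and z of pod_2 in the frame of socket_a between 0.025 and 0.036 m and angle between the x axis of pod_2 and the y axis of socket_a, either way round below 0.25 rad) or (horizontal distance between pod_2 and socket_b below 0.006 m and z of pod_2 in the frame of socket_b between 0.025 and 0.036 m and angle between the x axis of pod_2 and the y axis of socket_b, either way round below 0.25 rad) or (horizontal distance between pod_2 and socket_c below 0.006 m and z of pod_2 in the frame of socket_c between 0.025 and 0.036 m and angle between the x axis of pod_2 and the y axis of socket_c, either way round below 0.25 rad)) and ((horizontal distance between pod_3 and socket_a below 0.006 m and z of pod_3 in the frame of socket_a between 0.025 and 0.036 m and angle between the x axis of pod_3 and the y axis of socket_a, either way round below 0.25 rad) or (horizontal distance between pod_3 and socket_b below 0.006 m and z of pod_3 in the frame of socket_b between 0.025 and 0.036 m and angle between the x axis of pod_3 and the y axis of socket_b, either way round below 0.25 rad) or (horizontal distance between pod_3 and socket_c below 0.006 m and z of pod_3 in the frame of socket_c between 0.025 and 0.036 m and angle between the x axis of pod_3 and the y axis of socket_c, either way round below 0.25 rad)) and ((horizontal distance between spent_1 and stand_1 below 0.015 m and z of spent_1 in the frame of stand_1 between 0.066 and 0.074 m) or (horizontal distance between spent_1 and stand_2 below 0.015 m and z of spent_1 in the frame of stand_2 between 0.066 and 0.074 m)) and ((horizontal distance between spent_2 and stand_1 below 0.015 m and z of spent_2 in the frame of stand_1 between 0.066 and 0.074 m) or (horizontal distance between spent_2 and stand_2 below 0.015 m and z of spent_2 in the frame of stand_2 between 0.066 and 0.074 m))); the robot touches nothing.
It fails at once if a bystander is moved more than 30 mm (distance of any of earbud_case, jar, remote from where it was at the start of the episode above 0.03 m).
Of pod_1, pod_2, pod_3 only 2 to 3 are there at a start; the rules pass over those that are not, and their reading is None.
At some moment in a run one of pod_1, pod_2, pod_3 may be knocked a few centimetres aside while the robot is not near it.
It also fails if it takes over 210 s, if anything falls off the work surface, if the arm or the gripper's body presses on something with over 40 N, if the wrist force passes 120 N, or if a joint passes its speed limit or range.

## Working session

There is one attempt and no reset: what is moved stays moved. The work goes in short steps, Python scripts to look and compute and a shell command to move; the robot and the scene stay as the last step left them, time stands still between calls to the robot, and variables do not carry over. Pictures are saved under pics/ and viewed, about 12 in all and at most 16, crops included, and the job is handed in when it is done.

```bash
mkdir -p pics; cat > h.py <<'E'
import numpy as np, cv2
from cell import sense, imaging, env
def snap(n,f=None):
    s=imaging.snapshot(n)
    if f: cv2.imwrite('pics/'+f,s['pixels'])
    return s
def world(s,u,v,z=None):
    R=np.array(s['R']);t=np.array(s['t'])
    d=R.T@np.array([(u-s['cx'])/s['fx'],(v-s['cy'])/s['fy'],1]);c=-R.T@t
    if z is None:
        return c+d*float(s['range_z'][int(round(v)),int(round(u))])
    return c+d*(z-c[2])/d[2]
E
python3 - <<'E'
from h import *
import pickle
S={n:snap(n,n+'0.png') for n in('scene','side')}
pickle.dump(S,open('s0.pkl','wb'))
im=np.hstack([S['scene']['pixels'],S['side']['pixels']])
for n in S:
  cv2.imwrite(f'pics/{n}0.png',cv2.resize(S[n]['pixels'],(800,600),interpolation=cv2.INTER_CUBIC))
  print(n,-np.array(S[n]['R']).T@S[n]['t'])
s=sense();print(s['time'],s['tcp_pos'],np.round(s['tool_rot'],3),s['gripper_width'],s['wrist_force'])
E
```

```text
scene [1169.61790345  153.89934944  755.27819301]
side [183.64680119 670.80255188 936.1287707 ]
0.1 [6.24645273e+02 1.93864500e-02 2.04897204e+02] [[ 0.    -0.001  1.   ]
 [-1.    -0.     0.   ]
 [ 0.    -1.    -0.001]] 94.2565011695473 [-0.12689409  0.13674714  0.25718029]
```

View pics/scene0.png

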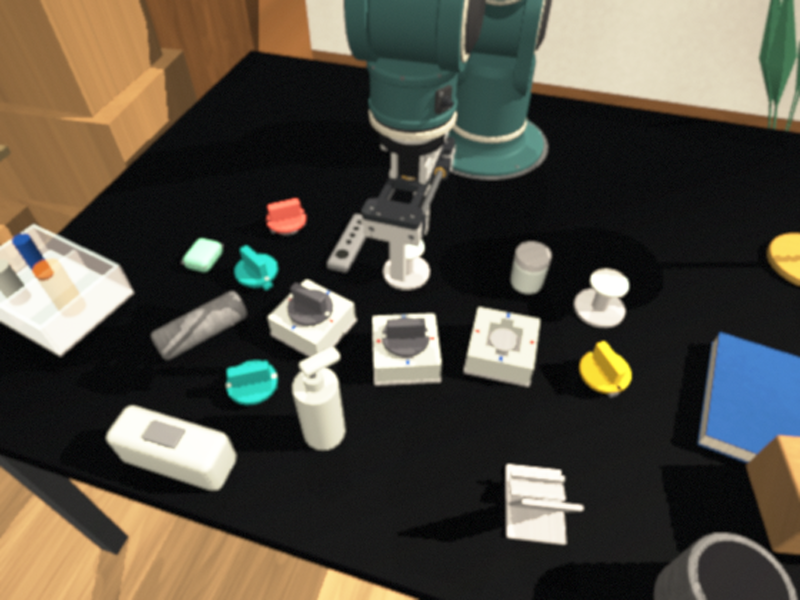

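View pics/side0.png

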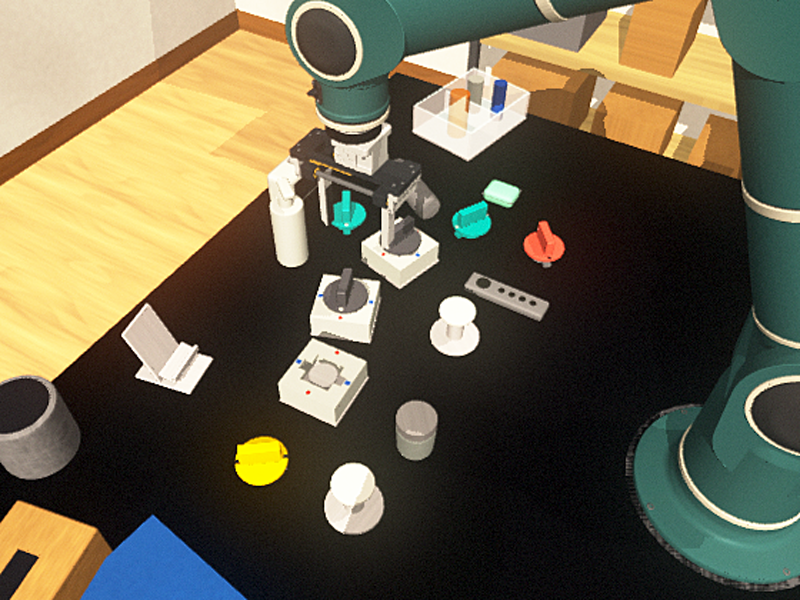

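```bash
cat > cloud.py <<'E'
from h import *
def cloud(s):
    h,w=s['range_z'].shape;u,v=np.meshgrid(np.arange(w),np.arange(h));z=s['range_z'].astype(float)
    P=np.stack([(u-s['cx'])/s['fx']*z,(v-s['cy'])/s['fy']*z,z],-1)-np.array(s['t'])
    return P@np.array(s['R'])   # world
E
python3 - <<'E'
from cloud import *
import pickle
S=pickle.load(open('s0.pkl','rb'))
px={'scene':dict(coral=(287,222),yellow=(606,378),sock=(503,340),midpod=(406,325),leftpod=(312,295),standR=(609,284),jar=(533,253),tq1=(255,272),tq2=(252,390)),
'side':dict(coral=(545,255),yellow=(262,460),sock=(324,376),midpod=(346,287),leftpod=(404,238),standR=(352,484),standL=(457,309),jar=(417,413),remote=(506,296))}
for n in px:
  s=S[n];P=cloud(s)
  print(n)
  for k,(u,v) in px[n].items():
    p=P[int(v*.7),int(u*.7)]
    print(k,p.round(0),end=' | ')
  print()
# tops
  C=s['pixels'];hsv=cv2.cvtColor(C,cv2.COLOR_BGR2HSV)
  for name,c,zr in [('sock',(0,),(38,52)),('stand',(0,),(62,78)),('cap',(1,),(18,32)),('bar',(1,),(54,66)),('dark',(2,),(62,76)),('darkbar',(2,),(85,100))]:
    m=(P[...,2]>zr[0])&(P[...,2]<zr[1])&(s['range_z']>0)&(P[...,0]>300)&(P[...,0]<800)&(abs(P[...,1])<450)
    H,Sx,V=cv2.split(hsv)
    if c[0]==0: m&=(Sx<70)&(V>120)
    if c[0]==1: m&=(Sx>120)
    if c[0]==2: m&=(V<140)
    nn,L,st,ce=cv2.connectedComponentsWithStats(m.astype(np.uint8))
    for i in range(1,nn):
      if st[i,4]<40: continue
      Q=P[L==i];r=cv2.minAreaRect(Q[:,:2].astype(np.float32))
      print(name,st[i,4],'mean',Q.mean(0).round(0),'rect',np.round(r[0]),np.round(r[1]),round(r[2]),'bgr',np.median(C[L==i],0))
E
```

```text
scene
coral [ 428. -311.   25.] | yellow [615. 312.  28.] | sock [596. 149.  37.] | midpod [657.   4.  91.] | leftpod [ 643. -156.   91.] | standR [456. 294.  70.] | jar [425. 164.  73.] | tq1 [ 576. -303.   32.] | tq2 [ 797. -196.   24.] | 
sock 97 mean [451. 166.  46.] rect [448. 167.] [21. 54.] 8 bgr [162. 181. 181.]
sock 782 mean [ 655. -157.   45.] rect [ 641. -164.] [102. 103.] 75 bgr [236. 249. 250.]
sock 762 mean [ 716. -329.   47.] rect [ 712. -332.] [ 41. 144.] 57 bgr [134. 144. 151.]
sock 1350 mean [604. 150.  44.] rect [600. 149.] [103. 100.] 3 bgr [230. 246. 248.]
sock 846 mean [666.   6.  45.] rect [653.   2.] [103. 100.] 20 bgr [234. 248. 250.]
stand 108 mean [480. -36.  69.] rect [474. -37.] [46. 28.] 17 bgr [252.  254.5 254. ]
stand 386 mean [432. 164.  72.] rect [427. 163.] [63. 56.] 9 bgr [162.5 177.  187. ]
stand 403 mean [456. 294.  69.] rect [453. 294.] [59. 58.] 12 bgr [253. 255. 255.]
cap 247 mean [ 432. -308.   25.] rect [ 429. -310.] [54. 73.] 31 bgr [103. 131. 253.]
cap 355 mean [ 573. -306.   25.] rect [ 568. -307.] [72. 74.] 41 bgr [163. 183.  44.]
cap 50
[... 2335 characters left out ...]
 [  0. 250. 254.]
bar 86 mean [ 781. -198.   58.] rect [ 784. -202.] [14. 65.] 33 bgr [202.5 227.   35. ]
bar 96 mean [ 562. -304.   58.] rect [ 563. -305.] [58. 19.] 63 bgr [207.  231.5   8.5]
bar 94 mean [ 417. -312.   58.] rect [ 418. -313.] [17. 63.] 41 bgr [ 86.5 126.  255. ]
bar 222 mean [598. 314.  58.] rect [598. 313.] [58. 17.] 38 bgr [  0.  251.5 254. ]
dark 64 mean [ 634. -158.   69.] rect [ 634. -158.] [64.  6.] 77 bgr [75. 80. 87.]
dark 43 mean [642.  19.  69.] rect [649.   9.] [14. 57.] 21 bgr [67. 69. 76.]
darkbar 90 mean [ 637. -166.   90.] rect [ 638. -164.] [52. 17.] 83 bgr [84.  89.5 94. ]
darkbar 126 mean [650.   7.  91.] rect [650.   8.] [16. 61.] 21 bgr [105. 111. 122.]
```

```bash
python3 - <<'E'
from cloud import *
import pickle
S=pickle.load(open('s0.pkl','rb'))
for n in ('scene','side'):
  s=S[n];P=cloud(s);H,Sx,V=cv2.split(cv2.cvtColor(s['pixels'],cv2.COLOR_BGR2HSV))
  for c,m in (('blue',(H>100)&(H<130)&(Sx>110)&(V>80)),('red',((H<8)|(H>172))&(Sx>90))):
    m=m&(P[...,2]>38)&(P[...,2]<50)&(P[...,0]>500)&(P[...,0]<750)&(abs(P[...,1])<250)
    nn,L,st,ce=cv2.connectedComponentsWithStats(m.astype(np.uint8))
    for i in range(1,nn):
      if st[i,4]>=3: print(n,c,st[i,4],P[L==i].mean(0).round(0))
w=snap('wrist');cv2.imwrite('pics/w1.png',w['pixels'])
R=np.array(w['R']);print('cam',(-R.T@w['t']).round(1),R.round(3).tolist(),w['fx'],sense()['joint_positions'])
E
```

```text
scene red 4 [667. -38.  46.]
side blue 3 [ 598. -152.   45.]
side blue 5 [693.  20.  46.]
side blue 3 [612. -11.  46.]
side blue 6 [643. 152.  45.]
side blue 6 [555. 149.  46.]
side red 3 [ 652. -121.   46.]
side red 4 [636.  44.  46.]
side red 4 [601. 109.  46.]
side red 7 [598. 195.  46.]
cam [625.1  84.  384.6] [[1.0, -0.0, -0.001], [0.0, -0.958, 0.285], [-0.001, -0.285, -0.958]] 333.45009606544176 [-2.37963045 23.94049789 -0.58829223 92.47693531  0.26964712 63.63876255
 -3.03700418]
```

View pics/w1.png

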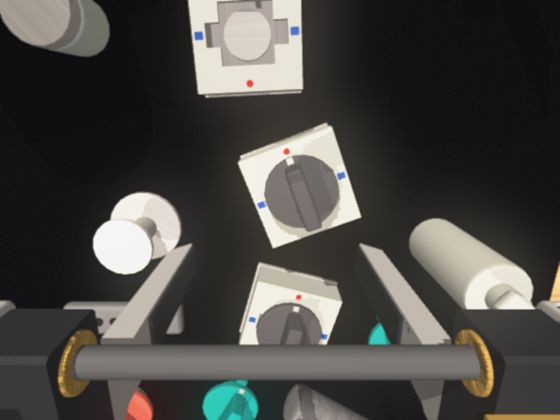

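```bash
python3 - <<'E'
from h import *
w=snap('wrist')
def f(n,a,b):
  p,q=[world(w,*x,46)[:2] for x in(a,b)];d=q-p
  print(n,p.round(1),q.round(1),'c',((p+q)/2).round(1),'len',np.hypot(*d).round(1),'ang',np.degrees(np.arctan2(d[1],d[0])).round(1))
f('M',(262,205),(341,176));f('E',(198,36),(294,31));f('L',(252,320),(323,337))
for n,p in (('Mred',(286,151)),('Ered',(250,84)),('Lred',(298,297))): print(n,world(w,*p,46).round(1), world(w,*p).round(1))
for n,p in(('Mbar',(304,195)),): print(n,world(w,*p).round(1))
# M bar & caps by depth
from cloud import cloud
P=cloud(w);V=w['pixels'].max(2)
for zr in((86,96),(54,62)):
  m=((P[...,2]>zr[0])&(P[...,2]<zr[1])&(V<150)).astype(np.uint8);m[300:]=0
  nn,L,st,ce=cv2.connectedComponentsWithStats(m)
  for i in range(1,nn):
    if st[i,4]>150: r=cv2.minAreaRect(P[L==i][:,:2].astype(np.float32));print(zr,st[i,4],P[L==i].mean(0).round(1),np.round(r[0],1),np.round(r[1]),round(r[2],1))
E
```

```text
M [610.7 -11.9] [692.4  19.1] c [651.5   3.6] len 87.3 ang 20.8
E [553.9 149.3] [641.9 153.4] c [597.9 151.3] len 88.1 ang 2.7
L [ 597.3 -152.5] [ 681.7 -176. ] c [ 639.5 -164.2] len 87.6 ang -15.6
Mred [635.6  44.6  46. ] [635.6  44.6  46.2]
Ered [600.7 107.9  46. ] [600.8 107.8  48.2]
Lred [ 650.8 -121.8   46. ] [ 650.8 -121.6   46.4]
Mbar [650.7  10.7  92.9]
(86, 96) 1089 [650.4   6.   92.1] [650.8   4.8] [16. 59.] 20.9
(54, 62) 188 [449.4 154.8  58.2] [446.9 154.3] [45. 12.] 60.7
(54, 62) 3033 [650.8   6.8  58.4] [650.7   5.2] [74. 73.] 21.1
```

```bash
python3 -m crank '[[[-0.004,0.03,0.0263,0,-10,0],[-0.004,0.06,0.0263,0,-20.8,0],[-0.004,0.085,0.0263,0,-20.8,0],[-0.004,0.085,0.0263,0,-20.8,0],[-0.004,0.085,0.0263,0,-20.8,0],[-0.004,0.085,0.0263,0,-20.8,0]]]' 0.07
python3 -m crank '[[[0,0.02,0,0,0,0],[0,0.04,0,0,0,0],[0,0.057,0,0,0,0],[0,0.057,0,0,0,0],[0,0.057,0,0,0,0],[0,0.057,0,0,0,0]]]'
```

```text
time: 0.7
tcp_pos: [652.0, 3.9, 122.1]
tool_rot: [[0.351, 0.001, 0.936], [-0.936, 0.0, 0.351], [0.001, -1.0, 0.001]]
wrist_force: [1.1, -0.5, -0.0]
gripper_width: 70.0
time: 1.2
tcp_pos: [652.4, 4.1, 65.7]
tool_rot: [[0.354, 0.003, 0.935], [-0.935, -0.0, 0.354], [0.001, -1.0, 0.002]]
wrist_force: [0.2, -0.2, 0.7]
gripper_width: 70.1
```

```bash
python3 -m crank '[[[0,0,0,0,0,0],[0,0,0,0,0,0],[0,0,0,0,0,0],[0,0,0,0,0,0],[0,0,0,0,0,0],[0,0,0,0,0,0],[0,0,0,0,0,0],[0,0,0,0,0,0]]]' 0.01
python3 -m crank '[[[0,0.001,0,0,0,0],[0,0.002,0,0,0,0],[0,0.003,0,0,0,0],[0,0.003,0,0,0,0],[0,0.003,0,0,0,0],[0,0.003,0,0,0,0]]]'
```

```text
time: 1.87
tcp_pos: [651.2, 4.0, 63.4]
tool_rot: [[0.355, -0.0, 0.935], [-0.935, -0.0, 0.355], [-0.0, -1.0, -0.0]]
wrist_force: [0.8, 0.2, 0.4]
gripper_width: 20.4
time: 2.37
tcp_pos: [651.3, 4.0, 60.5]
tool_rot: [[0.355, 0.0, 0.935], [-0.935, -0.0, 0.355], [0.0, -1.0, 0.0]]
wrist_force: [-1.1, 0.3, 3.9]
gripper_width: 15.9
```

```bash
python3 -m crank '[[[0,0.0012,0,0,0,0],[0,0.0012,0,0,0,0],[0,0.0012,0,0,0,0]]]'
python3 -m crank '[[[0,0,0,0,-6,0],[0,0,0,0,-12,0],[0,0,0,0,-18,0],[0,0,0,0,-24,0],[0,0,0,0,-30,0],[0,0,0,0,-30,0]]]'
```

```text
time: 2.62
tcp_pos: [651.3, 4.0, 59.2]
tool_rot: [[0.355, 0.0, 0.935], [-0.935, -0.0, 0.355], [0.0, -1.0, 0.0]]
wrist_force: [-0.8, -0.4, 4.3]
gripper_width: 16.0
time: 3.12
tcp_pos: [651.6, 4.1, 59.4]
tool_rot: [[0.778, 0.001, 0.628], [-0.628, 0.0, 0.778], [0.0, -1.0, 0.001]]
wrist_force: [0.1, -1.0, 4.7]
gripper_width: 15.6
```

Turning freely; finish the quarter turn and lift.

```bash
python3 -m crank '[[[0,0,0,0,-7,0],[0,0,0,0,-14,0],[0,0,0,0,-21,0],[0,0,0,0,-28,0],[0,0,0,0,-35,0],[0,0,0,0,-42,0],[0,0,0,0,-49,0],[0,0,0,0,-56,0]]]'
python3 -m crank '[[[0,0,0,0,-4,0],[0,0,0,0,-4,0],[0,0,0,0,-4,0],[0,0,0,0,-4,0]]]'
python3 -m crank '[[[0,-0.003,0,0,0,0],[0,-0.006,0,0,0,0],[0,-0.009,0,0,0,0],[0,-0.012,0,0,0,0],[0,-0.012,0,0,0,0],[0,-0.012,0,0,0,0]]]'
```

```text
time: 3.78
tcp_pos: [651.5, 4.1, 59.3]
tool_rot: [[0.957, 0.0, -0.291], [0.291, 0.0, 0.957], [0.0, -1.0, 0.0]]
wrist_force: [-0.5, 0.1, 4.2]
gripper_width: 15.7
time: 4.12
tcp_pos: [651.4, 4.0, 59.3]
tool_rot: [[0.936, 0.0, -0.352], [0.352, 0.0, 0.936], [0.0, -1.0, 0.0]]
wrist_force: [0.1, 0.1, 4.7]
gripper_width: 15.4
time: 4.62
tcp_pos: [651.0, 3.9, 71.1]
tool_rot: [[0.935, -0.001, -0.355], [0.355, -0.0, 0.935], [-0.001, -1.0, 0.0]]
wrist_force: [-0.9, -0.3, -2.5]
gripper_width: 15.6
```

```bash
python3 -m crank '[[[0,-0.04,0,0,0,0],[0,-0.08,0,0,0,0],[0,-0.1,0,0,0,0],[-0.04,-0.1,0.003,0,0,0],[-0.08,-0.1,0.006,0,0,0],[-0.12,-0.1,0.009,0,0,0],[-0.16,-0.1,0.0115,0,0,0],[-0.1892,-0.1,0.0135,0,0,0]]]'
python3 -m crank '[[[0,0.03,0,0,0,0],[0,0.055,0,0,0,0],[0,0.065,0,0,0,0],[0,0.065,0,0,0,0],[0,0.065,0,0,0,0],[0,0.065,0,0,0,0]]]'
python3 - <<'E'
from h import *
s=snap('side');cv2.imwrite('pics/side2.png',cv2.resize(s['pixels'][130:300,220:420],(800,680))[:600])
E
```

```text
time: 5.28
tcp_pos: [466.3, -51.4, 170.7]
tool_rot: [[0.935, -0.002, -0.354], [0.354, -0.001, 0.935], [-0.002, -1.0, -0.0]]
wrist_force: [0.1, -0.9, -1.0]
gripper_width: 15.8
time: 5.78
tcp_pos: [470.4, -50.3, 107.2]
tool_rot: [[0.935, 0.001, -0.355], [0.355, 0.0, 0.935], [0.001, -1.0, -0.0]]
wrist_force: [0.5, 1.0, -2.3]
gripper_width: 15.5
```

View pics/side2.png

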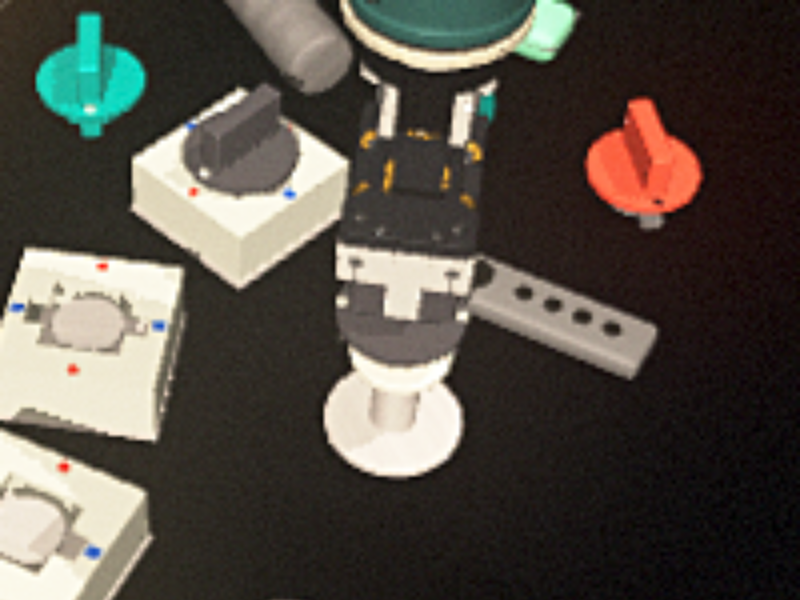

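Side crop: the charcoal pod is held just above the coaster at crop pixel (400,350), centred over the white disc. Lower to contact.

```bash
python3 -m crank '[[[0,0.002,0,0,0,0],[0,0.004,0,0,0,0],[0,0.005,0,0,0,0],[0,0.005,0,0,0,0],[0,0.005,0,0,0,0]]]'
python3 -m crank '[[[0,0.001,0,0,0,0],[0,0.002,0,0,0,0],[0,0.002,0,0,0,0],[0,0.002,0,0,0,0]]]'
```

```text
time: 6.25
tcp_pos: [469.6, -50.5, 101.3]
tool_rot: [[0.935, -0.0, -0.355], [0.355, -0.0, 0.935], [-0.0, -1.0, 0.0]]
wrist_force: [0.3, -0.5, -2.6]
gripper_width: 15.6
time: 6.58
tcp_pos: [469.8, -50.6, 100.0]
tool_rot: [[0.935, 0.0, -0.355], [0.355, -0.001, 0.935], [0.0, -1.0, -0.001]]
wrist_force: [-6.5, 0.6, 16.9]
gripper_width: 15.5
```

```bash
python3 -m crank '[[[0,-0.0006,0,0,0,0],[0,-0.0006,0,0,0,0],[0,-0.0006,0,0,0,0]]]'
python3 -m crank '[[[0,0,0,0,0,0],[0,0,0,0,0,0],[0,0,0,0,0,0],[0,0,0,0,0,0],[0,0,0,0,0,0]]]' 0.05
python3 -m crank '[[[0,-0.03,0,0,0,0],[0,-0.06,0,0,0,0],[0,-0.08,0,0,0,0],[0,-0.08,0,0,0,0],[0,-0.08,0,0,0,0]]]'
python3 - <<'E'
from h import *
s=snap('wrist');im=s['pixels'];cv2.imwrite('pics/w3.png',im)
from cloud import cloud
P=cloud(s)
m=((P[...,2]>120)&(P[...,2]<140)&(abs(P[...,0]-470)<60)&(abs(P[...,1]+50)<60)).astype(np.uint8)
r=cv2.minAreaRect(P[m>0][:,:2].astype(np.float32));print(m.sum(),r,np.median(P[m>0][:,2]))
m=((P[...,2]>85)&(P[...,2]<102)&(abs(P[...,0]-470)<60)&(abs(P[...,1]+50)<60)).astype(np.uint8)
print(m.sum(),cv2.minEnclosingCircle(P[m>0][:,:2].astype(np.float32)),np.median(P[m>0][:,2]))
E
```

```text
time: 6.83
tcp_pos: [469.7, -50.6, 99.9]
tool_rot: [[0.935, 0.0, -0.355], [0.355, -0.0, 0.935], [0.0, -1.0, -0.0]]
wrist_force: [-1.3, 0.9, 4.9]
gripper_width: 16.0
time: 7.25
tcp_pos: [469.6, -50.6, 99.8]
tool_rot: [[0.935, -0.0, -0.355], [0.355, -0.0, 0.935], [-0.0, -1.0, 0.0]]
wrist_force: [1.6, -0.2, -0.0]
gripper_width: 45.2
time: 7.67
tcp_pos: [470.1, -50.8, 180.6]
tool_rot: [[0.935, 0.002, -0.355], [0.355, -0.001, 0.935], [0.001, -1.0, -0.001]]
wrist_force: [0.9, 0.3, -0.9]
gripper_width: 49.7
1642 ((469.1575012207031, -50.13890075683594), (58.952545166015625, 15.9863862991333), 21.18037223815918) 129.19791528812067
4563 ((469.7663879394531, -50.20295715332031), 38.0306396484375) 95.47543105220262
```

View pics/w3.png

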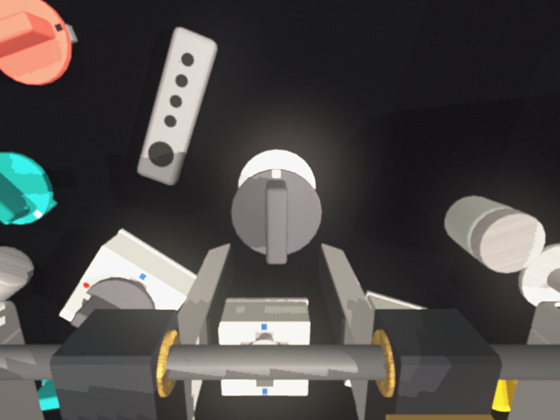

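```bash
python3 -m crank '[[[0.02,0,-0.028,0,7,0],[0.04,0,-0.055,0,14,0],[0.06,0,-0.083,0,21,0],[0.08,0,-0.11,0,28,0],[0.1,0,-0.138,0,35,0],[0.1192,0,-0.1662,0,42,0],[0.1192,0,-0.1662,0,49,0],[0.1192,0,-0.1662,0,56,0]]]' 0.07
python3 -m crank '[[[0,0,0,0,7,0],[0,0,0,0,14,0],[0,0,0,0,21,0],[0,0,0,0,28,0],[0,0,0,0,35,0],[0,0,0,0,42,0],[0,0,0,0,49,0],[0,0,0,0,56,0]]]'
python3 -m crank '[[[0,0.02,0,0,7,0],[0,0.04,0,0,14.4,0],[0,0.05,0,0,14.4,0],[0,0.05,0,0,14.4,0],[0,0.05,0,0,14.4,0],[0,0.05,0,0,14.4,0]]]'
python3 - <<'E'
from h import *
from cloud import cloud
s=snap('wrist');P=cloud(s);V=s['pixels'].max(2)
for zr in((86,98),(54,62)):
  m=(P[...,2]>zr[0])&(P[...,2]<zr[1])&(V<150)&(abs(P[...,0]-640)<60)&(abs(P[...,1]+164)<60)
  q=P[m];print(m.sum(),np.median(q[:,2]),cv2.minAreaRect(q[:,:2].astype(np.float32)))
cv2.imwrite('pics/w4.png',s['pixels'])
E
```

```text
time: 8.38
tcp_pos: [640.2, -164.4, 176.9]
tool_rot: [[0.813, -0.003, 0.582], [-0.582, 0.001, 0.813], [-0.003, -1.0, -0.001]]
wrist_force: [-0.9, 1.5, 0.6]
gripper_width: 69.9
time: 9.05
tcp_pos: [639.4, -163.5, 178.0]
tool_rot: [[-0.027, -0.003, 1.0], [-1.0, 0.0, -0.027], [-0.0, -1.0, -0.003]]
wrist_force: [0.2, -0.5, 0.0]
gripper_width: 70.2
time: 9.55
tcp_pos: [640.4, -163.7, 130.4]
tool_rot: [[-0.266, 0.0, 0.964], [-0.964, -0.0, -0.266], [0.0, -1.0, 0.0]]
wrist_force: [-0.2, -0.5, 0.2]
gripper_width: 70.0
1822 92.16496016067902 ((639.8388061523438, -162.36448669433594), (59.77629089355469, 15.959988594055176), 76.69620513916016)
4790 58.4261262244013 ((640.0932006835938, -161.48011779785156), (73.41989135742188, 75.03509521484375), 75.20242309570312)
```

```bash
python3 -m crank '[[[0,0.03,0,0,0,0],[0,0.05,0,0,0,0],[0,0.065,0,0,0,0],[0,0.0655,0,0,0,0],[0,0.0655,0,0,0,0],[0,0.0655,0,0,0,0],[0,0.0655,0,0,0,0]]]' 0.05
python3 -m crank '[[[0,0,0,0,0,0],[0,0,0,0,0,0],[0,0,0,0,0,0],[0,0,0,0,0,0],[0,0,0,0,0,0],[0,0,0,0,0,0],[0,0,0,0,0,0],[0,0,0,0,0,0]]]' 0.01
python3 -m crank '[[[0,0,0,0,0,0],[0,0.001,0,0,0,0],[0,0.002,0,0,0,0],[0,0.0025,0,0,0,0],[0,0.0025,0,0,0,0],[0,0.0025,0,0,0,0]]]'
```

```text
time: 10.18
tcp_pos: [640.9, -163.9, 66.0]
tool_rot: [[-0.269, 0.002, 0.963], [-0.963, -0.0, -0.269], [-0.0, -1.0, 0.002]]
wrist_force: [0.1, -0.2, 0.1]
gripper_width: 50.2
time: 10.85
tcp_pos: [640.1, -163.5, 64.4]
tool_rot: [[-0.269, -0.0, 0.963], [-0.963, 0.0, -0.269], [-0.0, -1.0, -0.0]]
wrist_force: [-1.1, 1.2, 2.3]
gripper_width: 16.1
time: 11.35
tcp_pos: [640.1, -163.5, 61.8]
tool_rot: [[-0.269, -0.0, 0.963], [-0.963, 0.0, -0.269], [-0.0, -1.0, -0.0]]
wrist_force: [-1.3, 1.3, 4.3]
gripper_width: 15.6
```

Pressed to ~31 (4.3 N). Turn 90° anticlockwise, then lift.

```bash
python3 -m crank '[[[0,0,0,0,-7,0],[0,0,0,0,-14,0],[0,0,0,0,-21,0],[0,0,0,0,-28,0],[0,0,0,0,-35,0],[0,0,0,0,-42,0],[0,0,0,0,-49,0],[0,0,0,0,-49,0]]]'
python3 -m crank '[[[0,0,0,0,-7,0],[0,0,0,0,-14,0],[0,0,0,0,-21,0],[0,0,0,0,-28,0],[0,0,0,0,-35,0],[0,0,0,0,-41,0],[0,0,0,0,-41,0],[0,0,0,0,-41,0]]]'
python3 -m crank '[[[0,-0.003,0,0,0,0],[0,-0.006,0,0,0,0],[0,-0.009,0,0,0,0],[0,-0.012,0,0,0,0],[0,-0.012,0,0,0,0],[0,-0.012,0,0,0,0]]]'
```

```text
time: 12.02
tcp_pos: [640.3, -164.0, 62.0]
tool_rot: [[0.555, 0.001, 0.832], [-0.832, -0.0, 0.555], [0.0, -1.0, 0.001]]
wrist_force: [1.0, 0.3, 3.7]
gripper_width: 16.0
time: 12.68
tcp_pos: [640.2, -163.8, 61.8]
tool_rot: [[0.961, 0.0, 0.275], [-0.275, 0.0, 0.961], [0.0, -1.0, 0.0]]
wrist_force: [0.5, -0.4, 4.3]
gripper_width: 15.5
time: 13.18
tcp_pos: [639.8, -163.5, 73.8]
tool_rot: [[0.963, -0.0, 0.269], [-0.269, -0.0, 0.963], [-0.0, -1.0, -0.0]]
wrist_force: [0.2, 0.5, -1.8]
gripper_width: 15.7
```

```bash
python3 -m crank '[[[0,-0.04,0,0,0,0],[0,-0.08,0,0,0,0],[0,-0.1,0,0,0,0],[-0.024,-0.105,0.031,0,0,0],[-0.048,-0.105,0.062,0,0,0],[-0.072,-0.105,0.093,0,0,0],[-0.096,-0.105,0.124,0,0,0],[-0.12,-0.105,0.155,0,0,0]]]'
python3 -m crank '[[[-0.024,0,0.031,0,0,0],[-0.048,0,0.062,0,0,0],[-0.072,0,0.093,0,0,0],[-0.096,0,0.124,0,0,0],[-0.12,0,0.155,0,0,0],[-0.144,0,0.186,0,0,0],[-0.168,0,0.217,0,0,0],[-0.1842,0,0.2372,0,0,0]]]'
python3 -m crank '[[[0,0,0,0,0,0],[0,0.02,0,0,0,0],[0,0.04,0,0,0,0],[0,0.06,0,0,0,0],[0,0.07,0,0,0,0],[0,0.07,0,0,0,0],[0,0.07,0,0,0,0]]]'
python3 - <<'E'
from h import *
s=snap('side');cv2.imwrite('pics/side5.png',cv2.resize(s['pixels'][260:400,150:340],None,fx=4,fy=4))
E
```

```text
time: 13.85
tcp_pos: [564.9, 19.4, 178.7]
tool_rot: [[0.963, -0.0, 0.269], [-0.269, -0.0, 0.963], [-0.0, -1.0, -0.0]]
wrist_force: [0.7, 0.5, -2.0]
gripper_width: 15.9
time: 14.52
tcp_pos: [450.3, 299.3, 178.9]
tool_rot: [[0.964, -0.0, 0.267], [-0.267, 0.001, 0.964], [-0.001, -1.0, 0.001]]
wrist_force: [0.3, 0.3, -1.8]
gripper_width: 16.1
time: 15.1
tcp_pos: [452.4, 296.0, 109.0]
tool_rot: [[0.963, -0.001, 0.269], [-0.269, -0.0, 0.963], [-0.001, -1.0, -0.0]]
wrist_force: [-0.4, 1.0, -1.1]
gripper_width: 15.8
```

View pics/side5.png

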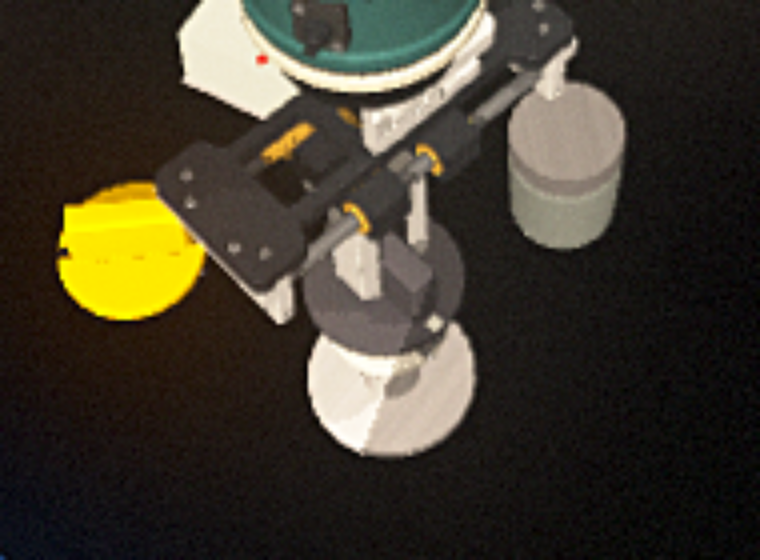

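Pod held above the second coaster (crop ~(385,330)), centred over its disc and foot. Lower.

```bash
python3 -m crank '[[[0,0.002,0,0,0,0],[0,0.004,0,0,0,0],[0,0.006,0,0,0,0],[0,0.0065,0,0,0,0],[0,0.0065,0,0,0,0],[0,0.0065,0,0,0,0]]]'
python3 -m crank '[[[0,0.0007,0,0,0,0],[0,0.0014,0,0,0,0],[0,0.0014,0,0,0,0],[0,0.0014,0,0,0,0]]]'
```

```text
time: 15.65
tcp_pos: [452.5, 296.0, 102.4]
tool_rot: [[0.963, -0.0, 0.269], [-0.269, -0.0, 0.963], [-0.0, -1.0, -0.0]]
wrist_force: [-0.9, -0.5, -2.0]
gripper_width: 15.8
time: 15.98
tcp_pos: [452.6, 296.0, 101.4]
tool_rot: [[0.963, 0.0, 0.269], [-0.269, -0.0, 0.963], [0.0, -1.0, -0.0]]
wrist_force: [-3.5, -1.7, 7.6]
gripper_width: 15.7
```

```bash
python3 -m crank '[[[0,0,0,0,0,0],[0,0,0,0,0,0],[0,0,0,0,0,0],[0,0,0,0,0,0],[0,0,0,0,0,0]]]' 0.05
python3 -m crank '[[[0,-0.03,0,0,0,0],[0,-0.06,0,0,0,0],[0,-0.08,0,0,0,0],[0,-0.08,0,0,0,0],[0,-0.08,0,0,0,0]]]'
python3 - <<'E'
from h import *
s=snap('wrist');im=s['pixels'];cv2.imwrite('pics/w6.png',im)
from cloud import cloud
P=cloud(s)
for zr in((120,140),(85,105)):
  m=((P[...,2]>zr[0])&(P[...,2]<zr[1])&(abs(P[...,0]-452)<60)&(abs(P[...,1]-296)<60))
  print(m.sum(),cv2.minAreaRect(P[m][:,:2].astype(np.float32)),np.median(P[m][:,2]))
E
python3 -m crank '[[[0.03,0,0.012,0,-7,0],[0.06,0,0.024,0,-14,0],[0.09,0,0.036,0,-21,0],[0.12,0,0.048,0,-28,0],[0.1369,0,0.0543,0,-35,0],[0.1369,0,0.0543,0,-42,0],[0.1369,0,0.0543,0,-49,0],[0.1369,0,0.0543,0,-54,0]]]' 0.07
python3 -m crank '[[[0,0.03,0,0,0,0],[0,0.05,0,0,0,0],[0,0.05,0,0,0,0],[0,0.05,0,0,0,0],[0,0.05,0,0,0,0]]]'
python3 - <<'E'
from h import *
s=snap('wrist');im=s['pixels'];cv2.imwrite('pics/w7.png',im)
from cloud import cloud
P=cloud(s);H,S,V=cv2.split(cv2.cvtColor(im,cv2.COLOR_BGR2HSV))
for zr in((50,66),(18,32)):
  m=((P[...,2]>zr[0])&(P[...,2]<zr[1])&(H>18)&(H<36)&(S>120)&(abs(P[...,0]-600)<120)&(abs(P[...,1]-311)<100))
  print(m.sum(),cv2.minAreaRect(P[m][:,:2].astype(np.float32)),np.median(P[m][:,2]))
E
```

```text
time: 16.4
tcp_pos: [452.6, 296.0, 100.9]
tool_rot: [[0.963, -0.0, 0.269], [-0.269, 0.0, 0.963], [-0.0, -1.0, -0.0]]
wrist_force: [0.1, -0.7, 0.9]
gripper_width: 45.8
time: 16.82
tcp_pos: [453.0, 296.1, 181.7]
tool_rot: [[0.963, 0.002, 0.269], [-0.269, 0.001, 0.963], [0.001, -1.0, 0.001]]
wrist_force: [0.4, 0.6, -0.4]
gripper_width: 50.1
1638 ((451.95794677734375, 296.47296142578125), (15.5419282913208, 59.15863037109375), 74.6756820678711) 129.20322115117787
4558 ((451.7780456542969, 296.8268737792969), (75.57469177246094, 73.46788024902344), 73.69171142578125) 95.43325146165301
time: 17.53
tcp_pos: [598.6, 311.3, 178.8]
tool_rot: [[0.779, -0.003, -0.626], [0.626, -0.001, 0.779], [-0.002, -1.0, 0.001]]
wrist_force: [0.2, 0.1, 0.4]
gripper_width: 69.8
time: 17.95
tcp_pos: [599.1, 311.8, 131.5]
tool_rot: [[0.784, 0.0, -0.621], [0.621, 0.0, 0.784], [0.0, -1.0, 0.0]]
wrist_force: [0.5, 1.2, -0.0]
gripper_width: 69.9
1454 ((597.1512451171875, 312.2244873046875), (58.982112884521484, 15.944019317626953), 38.00523376464844) 59.264946333274246
3957 ((597.1627197265625, 312.234130859375), (73.99627685546875, 74.7702865600586), 35.84086227416992) 25.50067385728157
```

View pics/w7.png

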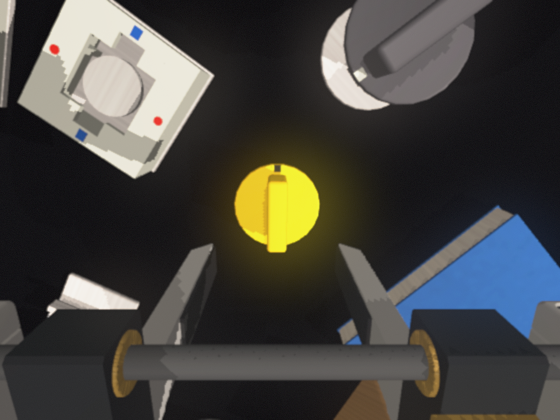

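```bash
python3 -m crank '[[[-0.001,0.03,0.0015,0,0,0],[-0.001,0.06,0.0015,0,0,0],[-0.001,0.09,0.0015,0,0,0],[-0.001,0.1,0.0015,0,0,0],[-0.001,0.1,0.0015,0,0,0],[-0.001,0.1,0.0015,0,0,0],[-0.001,0.1,0.0015,0,0,0]]]' 0.05
python3 -m crank '[[[0,0,0,0,0,0],[0,0,0,0,0,0],[0,0,0,0,0,0],[0,0,0,0,0,0],[0,0,0,0,0,0],[0,0,0,0,0,0],[0,0,0,0,0,0],[0,0,0,0,0,0]]]' 0.01
python3 -m crank '[[[0,-0.04,0,0,7,0],[0,-0.08,0,0,14,0],[0,-0.11,0,0,21,0],[0,-0.11,0,0,28,0],[0,-0.11,0,0,35.3,0],[0,-0.11,0,0,35.3,0],[0,-0.11,0,0,35.3,0]]]'
```

```text
time: 18.58
tcp_pos: [598.3, 312.8, 33.3]
tool_rot: [[0.784, 0.002, -0.621], [0.621, 0.001, 0.784], [0.003, -1.0, -0.0]]
wrist_force: [-0.3, -0.0, -1.2]
gripper_width: 49.9
time: 19.25
tcp_pos: [597.3, 312.0, 31.0]
tool_rot: [[0.784, -0.0, -0.621], [0.621, -0.0, 0.784], [-0.0, -1.0, -0.0]]
wrist_force: [-0.3, -0.8, 2.5]
gripper_width: 15.5
time: 19.83
tcp_pos: [597.0, 312.0, 140.6]
tool_rot: [[0.998, -0.0, -0.058], [0.058, -0.001, 0.998], [-0.0, -1.0, -0.001]]
wrist_force: [0.5, -0.6, -1.6]
gripper_width: 15.9
```

```bash
python3 -m crank '[[[-0.002,0,-0.04,0,0.6,0],[-0.004,0,-0.08,0,0.6,0],[-0.006,0,-0.12,0,0.6,0],[-0.0079,0,-0.1606,0,0.6,0],[-0.0079,0.03,-0.1606,0,0.6,0],[-0.0079,0.055,-0.1606,0,0.6,0],[-0.0079,0.055,-0.1606,0,0.6,0],[-0.0079,0.055,-0.1606,0,0.6,0]]]'
python3 - <<'E'
from h import *
s=snap('wrist');cv2.imwrite('pics/w8.png',s['pixels'][100:400,80:480]);t=sense();print(t['tcp_pos'])
import pickle;pickle.dump(s,open('w8.pkl','wb'))
E
```

```text
time: 20.5
tcp_pos: [597.2, 151.5, 85.2]
tool_rot: [[0.999, -0.003, -0.047], [0.047, 0.0, 0.999], [-0.003, -1.0, 0.0]]
wrist_force: [0.4, 0.2, -0.6]
gripper_width: 15.7
[598.0456757  151.98964961  86.46844909]
```

View pics/w8.png

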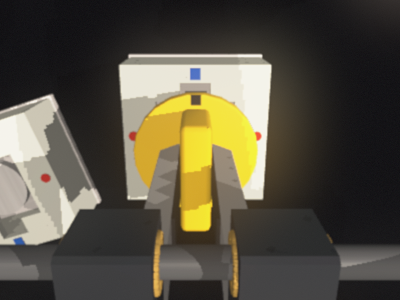

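The pod's lug mark (196,99) lines up with the base's blue mark (195,73), and the red dots (133,136)/(258,136) sit symmetrically about the cap. Lower in steps.

```bash
python3 -m crank '[[[0,0.005,0,0,0,0],[0,0.01,0,0,0,0],[0,0.013,0,0,0,0],[0,0.016,0,0,0,0],[0,0.016,0,0,0,0],[0,0.016,0,0,0,0]]]'
python3 -m crank '[[[0,0.002,0,0,0,0],[0,0.004,0,0,0,0],[0,0.006,0,0,0,0],[0,0.008,0,0,0,0],[0,0.008,0,0,0,0],[0,0.008,0,0,0,0]]]'
```

```text
time: 21.05
tcp_pos: [598.0, 151.3, 70.0]
tool_rot: [[0.999, -0.0, -0.044], [0.044, -0.0, 0.999], [-0.0, -1.0, -0.0]]
wrist_force: [-0.0, 0.3, -1.6]
gripper_width: 15.8
time: 21.55
tcp_pos: [598.3, 151.3, 62.1]
tool_rot: [[0.999, 0.0, -0.044], [0.044, 0.0, 0.999], [0.0, -1.0, 0.0]]
wrist_force: [-0.4, 0.7, 4.8]
gripper_width: 15.4
```

```bash
python3 -m crank '[[[0,0.0006,0,0,0,0],[0,0.0006,0,0,7,0],[0,0.0006,0,0,14,0],[0,0.0006,0,0,21,0],[0,0.0006,0,0,28,0],[0,0.0006,0,0,35,0],[0,0.0006,0,0,42,0],[0,0.0006,0,0,49,0]]]'
python3 -m crank '[[[0,0,0,0,7,0],[0,0,0,0,14,0],[0,0,0,0,21,0],[0,0,0,0,28,0],[0,0,0,0,35,0],[0,0,0,0,41,0],[0,0,0,0,41,0],[0,0,0,0,41,0]]]'
python3 - <<'E'
from h import *
t=sense();print(t['torque'],t['wrist_force'])
E
```

```text
time: 22.22
tcp_pos: [598.3, 151.1, 61.6]
tool_rot: [[0.684, 0.0, 0.73], [-0.73, -0.0, 0.684], [0.0, -1.0, 0.0]]
wrist_force: [0.2, -0.8, 4.4]
gripper_width: 15.7
time: 22.88
tcp_pos: [598.2, 151.3, 61.5]
tool_rot: [[0.047, 0.0, 0.999], [-0.999, -0.0, 0.047], [0.0, -1.0, 0.0]]
wrist_force: [0.4, -0.9, 3.8]
gripper_width: 16.0
[-0.07917811 -0.19360741 -0.05026733] [ 0.37056654 -0.90452151  3.81113904]
```

```bash
python3 -m crank '[[[0,0,0,0,2,0],[0,0,0,0,4,0],[0,0,0,0,4,0],[0,0,0,0,4,0]]]'
python3 -c "
from h import *
t=sense();print(t['torque'])"
python3 -m crank '[[[0,-0.0025,0,0,4,0],[0,-0.0025,0,0,4,0]]]'
python3 -m crank '[[[0,0,0,0,0,0],[0,0,0,0,0,0],[0,0,0,0,0,0],[0,0,0,0,0,0],[0,0,0,0,0,0]]]' 0.05
python3 -m crank '[[[0,-0.03,0,0,0,0],[0,-0.06,0,0,0,0],[0,-0.08,0,0,0,0],[0,-0.08,0,0,0,0],[0,-0.08,0,0,0,0]]]' 0.07
python3 - <<'E'
from h import *
s=snap('wrist');im=s['pixels'];cv2.imwrite('pics/w9.png',im)
from cloud import cloud
P=cloud(s);H,S,V=cv2.split(cv2.cvtColor(im,cv2.COLOR_BGR2HSV))
for zr in((80,100),(50,66)):
  m=((P[...,2]>zr[0])&(P[...,2]<zr[1])&(H>18)&(H<36)&(S>120)&(abs(P[...,0]-600)<120)&(abs(P[...,1]-151)<100))
  print(m.sum(),cv2.minAreaRect(P[m][:,:2].astype(np.float32)),np.median(P[m][:,2]))
E
```

```text
time: 23.22
tcp_pos: [598.1, 151.2, 61.4]
tool_rot: [[-0.022, -0.0, 1.0], [-1.0, -0.0, -0.022], [0.0, -1.0, -0.0]]
wrist_force: [-1.2, -0.6, 5.0]
gripper_width: 15.8
[0.05363055 0.14560813 0.30848655]
time: 23.38
tcp_pos: [598.0, 151.4, 63.7]
tool_rot: [[-0.095, -0.0, 0.996], [-0.996, 0.0, -0.095], [-0.0, -1.0, -0.0]]
wrist_force: [1.3, 0.5, 1.8]
gripper_width: 16.2
time: 23.8
tcp_pos: [598.0, 151.1, 63.7]
tool_rot: [[-0.095, -0.0, 0.995], [-0.995, -0.0, -0.095], [0.0, -1.0, -0.0]]
wrist_force: [0.1, -1.2, -1.1]
gripper_width: 46.1
time: 24.22
tcp_pos: [598.6, 151.3, 144.8]
tool_rot: [[-0.095, 0.002, 0.995], [-0.995, 0.0, -0.095], [-0.001, -1.0, 0.002]]
wrist_force: [-0.9, 0.3, -0.4]
gripper_width: 70.2
1657 ((598.2623901367188, 151.75575256347656), (59.49533462524414, 15.996124267578125), 89.16413116455078) 92.13580455817994
4419 ((598.25390625, 152.35595703125), (73.21762084960938, 74.83617401123047), 89.19233703613281) 58.43427353829272
```

```bash
python3 -m crank '[[[0.037,-0.02,-0.0104,0,-7,0],[0.074,-0.04,-0.0208,0,-14,0],[0.111,-0.04,-0.0312,0,-21,0],[0.148,-0.04,-0.0417,0,-28,0],[0.185,-0.04,-0.0521,0,-35,0],[0.222,-0.04,-0.0625,0,-42,0],[0.259,-0.04,-0.0729,0,-43.4,0],[0.296,-0.04,-0.0833,0,-43.4,0]]]' 0.07
python3 - <<'E'
from h import *
t=sense();R=np.array(t['tool_rot']);d=np.array([418,-313,130])-t['tcp_pos'];print(t['tcp_pos'],(R.T@d).round(1),R.round(3).tolist())
E
```

```text
time: 24.93
tcp_pos: [485.7, -135.5, 182.7]
tool_rot: [[0.619, -0.002, 0.786], [-0.786, 0.001, 0.619], [-0.001, -1.0, -0.001]]
wrist_force: [1.6, -1.3, 0.2]
gripper_width: 69.9
[ 485.68687272 -135.49940438  182.72828966] [  97.6   52.7 -163. ] [[0.619, -0.002, 0.786], [-0.786, 0.001, 0.619], [-0.001, -1.0, -0.001]]
```

```bash
python3 -m crank '[[[0.019,0,-0.033,0,0,0],[0.039,0,-0.065,0,0,0],[0.059,0,-0.098,0,0,0],[0.078,0.02,-0.13,0,0,0],[0.0975,0.04,-0.163,0,0,0],[0.0975,0.053,-0.163,0,0,0],[0.0975,0.053,-0.163,0,0,0],[0.0975,0.053,-0.163,0,0,0]]]'
python3 - <<'E'
from h import *
s=snap('wrist');im=s['pixels'];cv2.imwrite('pics/w10.png',im)
from cloud import cloud
P=cloud(s);H,S,V=cv2.split(cv2.cvtColor(im,cv2.COLOR_BGR2HSV))
for zr in((50,66),(18,32)):
  m=((P[...,2]>zr[0])&(P[...,2]<zr[1])&((H<15)|(H>170))&(S>90)&(abs(P[...,0]-418)<120)&(abs(P[...,1]+313)<100))
  print(m.sum(),cv2.minAreaRect(P[m][:,:2].astype(np.float32)),np.median(P[m][:,2]))
print(sense()['tcp_pos'])
E
```

```text
time: 25.6
tcp_pos: [418.0, -310.5, 129.8]
tool_rot: [[0.614, -0.002, 0.789], [-0.789, 0.002, 0.614], [-0.003, -1.0, -0.001]]
wrist_force: [-0.2, 0.7, -0.5]
gripper_width: 69.8
1444 ((415.8238220214844, -314.9080810546875), (15.721908569335938, 59.75150680541992), 38.016231536865234) 59.172293459306445
3993 ((415.4644775390625, -314.37322998046875), (75.37482452392578, 73.35953521728516), 35.75751876831055) 25.379028132930202
[ 418.8612753  -310.23812158  130.68143876]
```

View pics/w10.png

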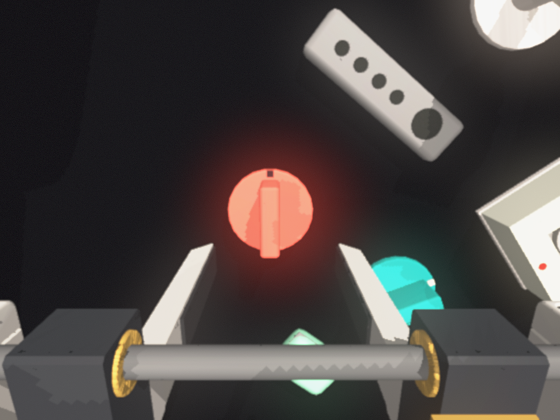

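```bash
python3 -m crank '[[[0,0.03,-0.0032,0,0,0],[0,0.05,-0.0032,0,0,0],[0,0.05,-0.0032,0,0,0],[0,0.05,-0.0032,0,0,0],[0,0.05,-0.0032,0,0,0],[0,0.05,-0.0032,0,0,0]]]' 0.05
```

```text
time: 26.15
tcp_pos: [417.1, -313.3, 82.5]
tool_rot: [[0.615, 0.002, 0.789], [-0.789, -0.001, 0.615], [0.002, -1.0, 0.001]]
wrist_force: [0.4, 0.1, -0.3]
gripper_width: 50.0
```

```bash
python3 -m crank '[[[0,0.02,-0.001,0,0,0],[0,0.04,-0.001,0,0,0],[0,0.048,-0.001,0,0,0],[0,0.049,-0.001,0,0,0],[0,0.049,-0.001,0,0,0],[0,0.049,-0.001,0,0,0],[0,0.049,-0.001,0,0,0]]]'
python3 -m crank '[[[0,0,0,0,0,0],[0,0,0,0,0,0],[0,0,0,0,0,0],[0,0,0,0,0,0],[0,0,0,0,0,0],[0,0,0,0,0,0],[0,0,0,0,0,0],[0,0,0,0,0,0]]]' 0.01
python3 -m crank '[[[0,-0.04,0,0,-7,0],[0,-0.08,0,0,-14,0],[0,-0.12,0,0,-21,0],[0,-0.12,0,0,-28,0],[0,-0.12,0,0,-35,0],[0,-0.12,0,0,-36.3,0],[0,-0.12,0,0,-36.3,0],[0,-0.12,0,0,-36.3,0]]]'
python3 - <<'E'
from h import *
t=sense();R=np.array(t['tool_rot']);d=np.array([640,-163.7,93])-t['tcp_pos'];print((R.T@d).round(1),R.round(3).tolist())
E
```

```text
time: 26.73
tcp_pos: [415.8, -314.2, 32.9]
tool_rot: [[0.614, 0.001, 0.789], [-0.789, -0.001, 0.614], [0.001, -1.0, 0.0]]
wrist_force: [0.3, 0.7, -0.2]
gripper_width: 50.1
time: 27.4
tcp_pos: [415.2, -313.8, 31.8]
tool_rot: [[0.614, -0.0, 0.789], [-0.789, -0.0, 0.614], [-0.0, -1.0, -0.0]]
wrist_force: [-0.9, -0.4, 1.3]
gripper_width: 15.4
time: 28.07
tcp_pos: [414.9, -313.7, 151.3]
tool_rot: [[0.961, -0.001, 0.276], [-0.276, 0.001, 0.961], [-0.001, -1.0, 0.0]]
wrist_force: [0.4, -0.1, -1.1]
gripper_width: 16.1
[174.9  58.2 206.3] [[0.961, -0.001, 0.276], [-0.276, 0.001, 0.961], [-0.001, -1.0, 0.0]]
```

```bash
python3 -m crank '[[[0.025,0,0.03,0,-0.4,0],[0.05,0,0.06,0,-0.4,0],[0.075,0,0.09,0,-0.4,0],[0.1,0,0.12,0,-0.4,0],[0.125,0,0.15,0,-0.4,0],[0.15,0,0.18,0,-0.4,0],[0.174,0,0.206,0,-0.4,0],[0.174,0,0.206,0,-0.4,0]]]'
python3 -m crank '[[[0,0.03,0,0,0,0],[0,0.058,0,0,0,0],[0,0.058,0,0,0,0],[0,0.058,0,0,0,0],[0,0.058,0,0,0,0],[0,0.058,0,0,0,0]]]'
python3 - <<'E'
from h import *
s=snap('wrist');cv2.imwrite('pics/w11.png',s['pixels'][100:400,80:480]);print(sense()['tcp_pos'])
E
```

```text
time: 28.73
tcp_pos: [643.1, -156.5, 150.7]
tool_rot: [[0.965, 0.001, 0.262], [-0.262, 0.003, 0.965], [-0.0, -1.0, 0.003]]
wrist_force: [0.2, 0.9, -2.1]
gripper_width: 15.9
time: 29.23
tcp_pos: [639.6, -163.2, 95.7]
tool_rot: [[0.964, 0.002, 0.266], [-0.266, -0.001, 0.964], [0.002, -1.0, -0.0]]
wrist_force: [0.5, -0.1, -1.5]
gripper_width: 15.9
[ 639.58242967 -163.27159931   95.60713104]
```

View pics/w11.png

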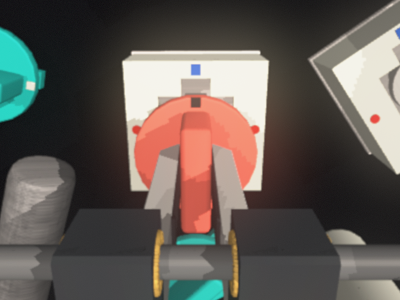

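Lug mark (196,101) is in line with the blue mark (196,69); red dots (136,129)/(255,129) are symmetric. Lower and press.

```bash
python3 -m crank '[[[0,0.008,0,0,0,0],[0,0.015,0,0,0,0],[0,0.019,0,0,0,0],[0,0.022,0,0,0,0],[0,0.022,0,0,0,0],[0,0.022,0,0,0,0]]]'
python3 -m crank '[[[0,0.002,0,0,0,0],[0,0.004,0,0,0,0],[0,0.006,0,0,0,0],[0,0.008,0,0,0,0],[0,0.009,0,0,0,0],[0,0.009,0,0,0,0],[0,0.009,0,0,0,0]]]'
```

```text
time: 29.78
tcp_pos: [638.7, -163.0, 71.6]
tool_rot: [[0.964, -0.0, 0.266], [-0.266, 0.0, 0.964], [-0.0, -1.0, -0.0]]
wrist_force: [-0.5, 0.1, -2.1]
gripper_width: 15.8
time: 30.37
tcp_pos: [639.0, -163.0, 63.1]
tool_rot: [[0.964, 0.0, 0.266], [-0.266, -0.0, 0.964], [0.0, -1.0, -0.0]]
wrist_force: [0.6, 0.4, 3.8]
gripper_width: 15.9
```

```bash
python3 -m crank '[[[0,0.0009,0,0,0,0],[0,0.0009,0,0,7,0],[0,0.0009,0,0,14,0],[0,0.0009,0,0,21,0],[0,0.0009,0,0,28,0],[0,0.0009,0,0,35,0],[0,0.0009,0,0,42,0],[0,0.0009,0,0,49,0]]]'
python3 -m crank '[[[0,0,0,0,7,0],[0,0,0,0,14,0],[0,0,0,0,21,0],[0,0,0,0,28,0],[0,0,0,0,35,0],[0,0,0,0,43,0],[0,0,0,0,43,0],[0,0,0,0,43,0]]]'
python3 -c "
from h import *
t=sense();print(t['torque'])"
```

```text
time: 31.03
tcp_pos: [638.9, -163.0, 62.2]
tool_rot: [[0.427, 0.0, 0.904], [-0.904, -0.0, 0.427], [0.0, -1.0, 0.0]]
wrist_force: [-0.3, -0.3, 3.5]
gripper_width: 16.1
time: 31.7
tcp_pos: [638.9, -162.9, 62.1]
tool_rot: [[-0.296, 0.0, 0.955], [-0.955, -0.0, -0.296], [0.0, -1.0, 0.0]]
wrist_force: [0.3, -0.1, 4.4]
gripper_width: 15.7
[-0.11619635 -0.17560128 -0.03608652]
```

```bash
python3 -m crank '[[[0,0,0,0,2,0],[0,0,0,0,2,0],[0,-0.002,0,0,2,0],[0,-0.0025,0,0,2,0],[0,-0.0025,0,0,2,0]]]'
python3 -m crank '[[[0,0,0,0,0,0],[0,0,0,0,0,0],[0,0,0,0,0,0],[0,0,0,0,0,0],[0,0,0,0,0,0]]]' 0.05
python3 -m crank '[[[0,-0.03,0,0,0,0],[0,-0.06,0,0,0,0],[0,-0.09,0,0,0,0],[0,-0.12,0,0,0,0],[0,-0.14,0,0,0,0],[0,-0.14,0,0,0,0],[0,-0.14,0,0,0,0],[0,-0.14,0,0,0,0]]]' 0.07
python3 - <<'E'
from h import *
s=snap('wrist');im=s['pixels']
from cloud import cloud
P=cloud(s);H,S,V=cv2.split(cv2.cvtColor(im,cv2.COLOR_BGR2HSV))
for zr in((80,100),(50,66)):
  m=((P[...,2]>zr[0])&(P[...,2]<zr[1])&((H<15)|(H>170))&(S>90)&(abs(P[...,0]-640)<70)&(abs(P[...,1]+163)<70))
  print(m.sum(),cv2.minAreaRect(P[m][:,:2].astype(np.float32)),np.median(P[m][:,2]))
for n in('scene','side'): cv2.imwrite(f'pics/{n}f.png',cv2.resize(snap(n)['pixels'],(800,600)))
E
```

```text
time: 32.12
tcp_pos: [639.4, -163.3, 64.7]
tool_rot: [[-0.328, 0.001, 0.945], [-0.945, -0.0, -0.328], [0.0, -1.0, 0.001]]
wrist_force: [5.2, -2.5, 2.0]
gripper_width: 15.5
time: 32.53
tcp_pos: [638.5, -162.9, 64.2]
tool_rot: [[-0.332, -0.001, 0.943], [-0.943, 0.0, -0.332], [0.0, -1.0, -0.001]]
wrist_force: [0.2, -0.2, -0.3]
gripper_width: 45.7
time: 33.2
tcp_pos: [638.3, -162.8, 203.5]
tool_rot: [[-0.332, -0.001, 0.943], [-0.943, 0.0, -0.332], [0.0, -1.0, -0.001]]
wrist_force: [-0.2, 0.1, -0.8]
gripper_width: 69.9
1100 ((638.8247680664062, -164.5162353515625), (60.169891357421875, 15.616829872131348), 70.81739807128906) 92.17750501438535
3143 ((639.6510620117188, -163.94854736328125), (73.51849365234375, 74.83436584472656), 71.17282104492188) 58.419497486707414
```

View pics/sidef.png

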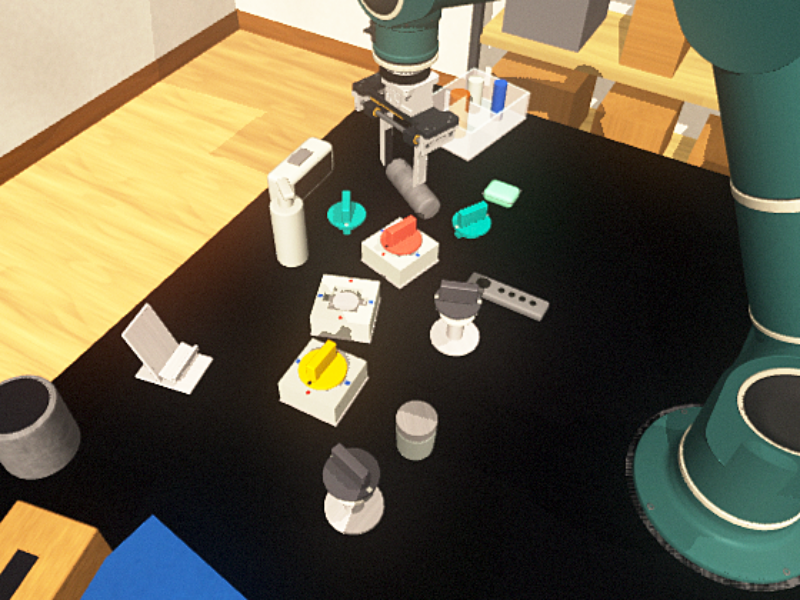

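View pics/scenef.png

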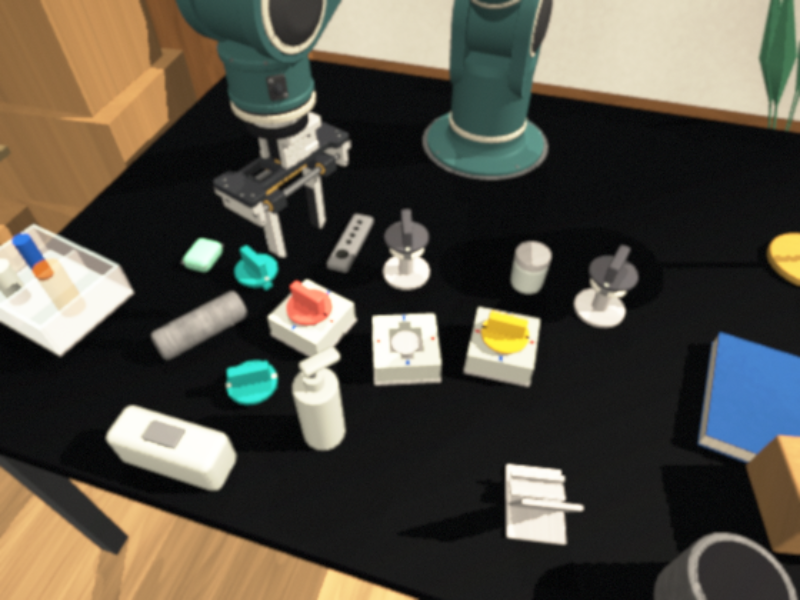

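Both pictures show yellow and coral seated in their bases, both charcoal pods upright on the coasters, everything else in place and no lilac pod anywhere. Handing in.

```bash
python3 -c "
from h import *
print(sense()['time'],env.close_job())"
```

```text
the job is handed in; nothing more can be done
33.35 None
```

I finished the job and handed it in at 33 s. My last checks agreed with the rules, though the hand-in gives no verdict.

- **Charcoal pods:** I twisted both out and stood each upright on its own coaster. Both are within about 2 mm of the coaster centres I had measured, with bar tops at 129 mm, so their undersides are at 70 mm.
- **Fresh pods:** Yellow is locked in the base that was empty at the start. Coral is locked in the base on the robot's right. Both have bar tops at about 92 mm, so their undersides are 33 mm up. Each is about 1 mm from the base axis and about 3.5° (0.06 rad) past the base's y axis. The middle base is left empty.
- **Everything else:** No lilac pod was in view. The bystanders and the turquoise look-alikes appear unmoved in the final pictures.

Nothing failed or disagreed. I took the heights of the locked pods and the pods' centring on the coasters from the wrist camera right after each release.

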